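Open the tea caddy on the sideboard

ROBOT

A 7-joint arm with a two-finger parallel gripper is mounted at the origin on the work surface. World frame = base frame: x ahead of the robot, y to its left, z up, the work surface at z = 0. Lengths are in m, angles in rad, forces in N, time in s.
With the tool pointing down it reaches from about 0.4 to 0.9 m from the base axis. Payload 5.5 kg.
Tool frame: the origin (TCP) lies on the centre line of the jaws, within the pads' length; the fingertips stand ahead of it and the grasp point (between the pads) lies 8 mm behind it (tcp_to_tips is the z of the fingertips in the tool frame, in m); z points along the fingers, y is the direction in which the jaws open and shut (so a half turn about z gives the same grasp; the last joint's range is limited). The gripper opens to 92 mm and grips with 3 to 60 N. Pads are 19 mm wide; open, the fingers measure 130 mm over their backs; the gripper's body (75 mm by 190 mm) begins 47 mm behind the grasp point.
Start: joints at [1.434, 0.501, -0.427, 1.55, 0.221, 1.138, -0.21], TCP at [0.253, -0.599, 0.238] pointing down, gripper open.
Joint ranges: [-2.88, 2.88], [-0.31, 2.03], [-1.54, 1.56], [0.2, 2.42], [-1.41, 4.55], [0.19, 2.02], [-2.57, 2.57]. Speed limits (rad/s): [2.57, 2.57, 3.14, 3.14, 3.14, 3.14, 3.14].

INTERFACE

Orientations are given as a unit quaternion [w, x, y, z].
In Python, from bench import get_obs, get_image, camera_model, sign_off, find_in, place_of, tcp_to_tips gives the robot as it stands.
- The arm moves only by the tool drive_tool, never from a script. Its argument "deltas" is one flat list of numbers, 4 for each row, row after row: the shift along the tool's x, y, z in mm, then the turn about the tool's z in degrees. A call has 1 to 12 rows; each row is the pose to reach, as a shift and turn from the pose commanded when the call began, along the tool's axes at that moment; what a row does not reach only later rows make up. A row lasts 1/8 s, in which the tool goes at most 62.5 mm and 10.7 degrees, less where a joint would pass 70% of its speed; a pose out of reach is approached as far as the arm can. A call with a gripper value outside its range is refused whole. "jaw" is the gripper's target within -1 to 1 (shut at 1, half-way at 0, fully open at -1), set as the call begins (left out, the last holds). The fingers move at their own pace and stop on an object; "grip_force" is the grip in N (left out, the last holds). Time passes only in rows, so rows that repeat a pose let the fingers close. It gives the time, the measured TCP pose, the force and the opening at its end, in the units of the state.
- get_obs(): the state, without advancing time (a new reading comes with each control period).
- get_image(name): name is "scene" or "top" or "wrist"; returns (picture, depth): 400x640x3 uint8, red, green, blue; 400x640 float32, m along the optical axis (not along the pixel's ray), 0 where there is no reading.
- camera_model(name): a dict with "fx", "fy", "cx", "cy" (pixels), "k1" (the pictures are not rectified: a ray, as slopes to the right and down, at radius r is drawn at 1 + k1 r^2 times it, then the intrinsics apply), "rvec" (rotation vector, rad) and "tvec" (3), from world to camera coordinates, as OpenCV has them. Camera axes: x right, y down, z forward; pixel columns grow to the right and rows downward; lengths in m; the calibration is good to about 2 mm. A picture is of the moment at which its call begins: read the wrist's pose just before it. camera_model takes no time and is no camera call; for the wrist camera it gives the pose at the moment of the call.
- sign_off(): hands the job in, once; it reports no verdict.
Trained networks look in the newest picture that a camera, given by its name, has taken for a name from the list of things; names that differ only in an ending like _2 or _b are one class to them, and where a whole thing is asked for, a point or a joint stands for the part that bears it (a point fixed in the world has none). Each returns a list of dicts, best first, with "conf" (0 to 1); they miss things now and then, are a little off and sometimes report something else, mostly with a low value. They report only what shows in the picture. A call takes as long as a camera call. They do not tell look-alikes from the thing itself.
- find_in(camera, target): "pixel" ([row, column] in pixels, amid what is visible of it).
- place_of(camera, target): "pixel" ([row, column] in pixels: a listed point, or the origin of a listed thing).
The state is a dict: "time_s": time; "joint_positions": joint angles; "joint_vel": joint speeds; "joint_efforts": joint torques, N m; "tool_pos": TCP position; "eef_rot": TCP orientation; "contact_force": force on the tool from outside, world axes, zero at the start; "ft_torque": the same for the moment, N m; "finger_gap": finger opening in m.
Only numpy, scipy, OpenCV 4.12 (cv2) and the standard library are available. Lean on these libraries where they do the work, as an engineer would, in place of code of your own. Each camera call takes 0.05 s, during which the arm holds its last target.

TASK

Get the wooden tea caddy ready for guests: first push its pulled-out drawer fully home, then flip its lid up by the thumb tab and past upright, so that it leans back and stays open by its own weight. Only touch and push: do not lift the caddy or shove it out of its place, and leave the two tumblers, the bottle and the carafe standing where they are.

Things in the scene. Friction and masses are not known exactly. Their poses are not given: they have to be found in the camera images.
- caddy: Pale wooden tea caddy, 1.75 kg, loose: slides if pushed hard. Base 130 deep (x) x 170 wide (y) x 52 high, holding a full-width drawer; on its rear part a lidded tray 90 deep, as wide, rim 90 high, so a 40 mm ledge lies in front of the tray. Origin: centre of the underside; x points from front (drawer, tab; towards the robot) to back (hinge). Base front at x = -65, tray front at x = -25 mm.
- caddy_hinge (a point): Middle of the lid's hinge line, on the tray: at its back rim, 65 mm behind the caddy's centre and 90 mm up. The hinge line runs along the caddy's y.
- lid (a joint): Opening angle of the lid (rad): 0 shut; it swings up and back; past about 1.55 its weight carries it on to its stop at 1.95, below that it falls shut. Easy, lightly damped hinge; the shut lid needs about 1 N up at its tab. Lid 90 x 170 x 8 mm, 0.2 kg, underside level with the hinge line when shut.
- tab_edge (a point): Middle of the lower outer edge of the lid's thumb tab, moves with the lid. The tab is 50 mm wide, 6 mm thick, in the middle of the lid's front edge, and slopes 30 degrees upward and outward; when shut this edge is 19 mm in front of the tray's front face and 15 mm above the tray's rim (105 mm above the sideboard), so that a fingertip gets under it from the front.
- drawer (a joint): How far the drawer is pulled out (m): 0 fully home with its front flush with the base's front face, at most 0.065. Slides along the caddy's x with about 1 N friction. A corkscrew and a steel jigger lie fixed in it.
- drawer_knob (a point): Middle of the front of the drawer's round brass knob, 22 mm across, standing 20 mm out of the middle of the drawer front, 25 mm above the sideboard; moves with the drawer. The drawer front is 154 wide and 40 high (5 to 45 mm above the sideboard).
- tumbler_left: Ribbed glass tumbler, 74 mm across the rim, 88 high, standing upright beside the caddy on its left (+y); origin at the centre of its underside.
- tumbler_right: The same tumbler on the caddy's right (-y).
- rum_bottle: Empty amber rum bottle, 74 mm across, 262 high, standing to one side, beyond a tumbler; origin at the centre of its underside.
- carafe: Clear glass carafe with stopper, 104 mm across, 230 high, standing to one side, beyond a tumbler; origin at the centre of its underside.
There are look-alikes about, which are no part of the job. Of the things like the caddy, leave any that is green or purple; of the rest the larger one is meant.

How it is judged:
On the way, in this order (a step that is already met when the one before it is completed fails the run):
1. the drawer is pushed home while the lid is still shut (value of joint drawer below 0.005 m and value of joint lid below 0.4 rad), for 0.2 s.
2. the lid is flipped past upright (value of joint lid above 1.75 rad), for 0.2 s.
At the end, for the whole second after the job is handed in: The lid leans back open beyond 1.75 rad and rests, the drawer is home within 7 mm, and the caddy stands still and upright within 40 mm of where it was (value of joint lid above 1.75 rad and velocity of joint lid below 0.1 rad/s and value of joint drawer below 0.007 m and distance of caddy from where it was at the start of the episode below 0.04 m and linear speed of caddy below 0.02 m/s and angle between caddy's own z axis and vertical below 0.05 rad); the robot touches nothing.
It fails at once if the caddy is lifted, tipped or shoved out of its place (more than 12 mm up, 0.2 rad or 40 mm) (height (world z) of caddy above 0.012 m or angle between caddy's own z axis and vertical above 0.2 rad or distance of caddy from where it was at the start of the episode above 0.04 m).
It fails at once if a tumbler, the bottle or the carafe is moved more than 25 mm or tipped (distance of any of tumbler_left, tumbler_right, rum_bottle, carafe from where it was at the start of the episode above 0.025 m or angle between any of tumbler_left, tumbler_right, rum_bottle, carafe's own z axis and vertical above 0.3 rad).
It also fails if it takes over 48 s, if anything falls off the work surface, if the arm or the gripper's body presses on something with over 40 N, if the wrist force passes 120 N, or if a joint passes its speed limit or range.

## Working session

There is one attempt and no reset: what is moved stays moved. The work goes in short steps, Python scripts to look and compute and a tool call to move; the robot and the scene stay as the last step left them, time stands still between calls to the robot, and variables do not carry over. Pictures are saved under pics/ and viewed, and the job is handed in when it is done.

Besides the shell and the picture viewer there is one more tool, called after "Call:" as name(argument=value, ...) on one line, values as JSON. drive_tool: Moves the arm, as the interface text tells. Its arguments: {"type":"object","properties":{"deltas":{"type":"array","items":{"type":"number"}},"jaw":{"type":"number"},"grip_force":{"type":"number"}},"required":["deltas"]}

```bash
mkdir -p pics; cat > h.py <<'E'
import numpy as np,cv2
from bench import *
def snap(n,f):
    im,d=get_image(n); cv2.imwrite('pics/'+f+'.png',im[:,:,::-1]); np.save('pics/'+f+'.npy',d); return im,d
def ray(cm,row,col):
    u=np.array([(col-cm['cx'])/cm['fx'],(row-cm['cy'])/cm['fy']]);p=u.copy()
    for _ in range(30): p=u/(1+cm['k1']*(p@p))
    return np.array([p[0],p[1],1.])
def w(cm,row,col,z=None,depth=None):
    R=cv2.Rodrigues(np.array(cm['rvec'],float))[0];t=np.array(cm['tvec'],float).ravel()
    r=R.T@ray(cm,row,col);c=-R.T@t
    s=depth if depth is not None else (z-c[2])/r[2]
    return c+s*r
E
python3 - <<'E'
from h import *
o=get_obs();print(o)
print(tcp_to_tips)
for n in('scene','top'):
    im,d=snap(n,n+'0');cm=camera_model(n)
    for k in('caddy','caddy_hinge','tab_edge','drawer_knob','tumbler_left','rum_bottle','carafe'):
        for r in place_of(n,k)[:4]:
            print(n,k,r['pixel'],round(r['conf'],2))
E
```

```text
{'time_s': 0.0, 'joint_positions': array([ 1.43420736,  0.50185885, -0.42677093,  1.55146822,  0.22080917,
        1.13830496, -0.21025348]), 'joint_vel': array([-0.00022176,  0.00014244,  0.0017534 , -0.00129271,  0.00032964,
       -0.00127606, -0.00257   ]), 'joint_efforts': array([ 4.92872168e-04, -5.66595519e+01, -5.81585661e+00, -2.79113978e+01,
       -6.85542659e-02,  3.09506559e-02,  1.87224909e-04]), 'tool_pos': array([ 0.25267027, -0.59812716,  0.23666207]), 'eef_rot': array([-9.75654718e-04,  9.80078011e-01,  1.98610450e-01, -1.73013998e-04]), 'contact_force': array([0.00083903, 0.1574533 , 0.33068792]), 'ft_torque': array([ 0.0155108 , -0.01261163,  0.01844343]), 'finger_gap': 0.09188454170256628}
0.011
scene caddy [174.6, 325.4] 0.85
scene caddy [187.9, 439.2] 0.78
scene caddy [314.1, 423.9] 0.69
scene caddy [248.3, 364.2] 0.66
scene caddy_hinge [300.4, 443.2] 0.87
scene caddy_hinge [256.5, 359.4] 0.8
scene caddy_hinge [170.0, 344.9] 0.77
scene caddy_hinge [192.1, 445.9] 0.62
scene tab_edge [157.3, 315.4] 0.79
scene tab_edge [217.6, 373.6] 0.78
scene tab_edge [160.4, 453.4] 0.61
scene drawer_knob [205.0, 380.6] 0.68
scene drawer_knob [325.4, 409.0] 0.68
scene tumbler_left [256.5, 426.9] 0.95
scene tumbler_left [204.7, 381.1] 0.32
scene rum_bottle [249.0, 500.2] 0.92
scene carafe [174.3, 172.3] 0.94
top caddy [186.1, 279.5] 0.93
top caddy [244.6, 322.6] 0.72
top caddy [155.9, 218.7] 0.65
top caddy [263.6, 225.9] 0.57
top caddy_hinge [162.0, 271.6] 0.96
top caddy_hinge [159.8, 212.2] 0.86
top caddy_hinge [240.7, 312.3] 0.7
top caddy_hinge [240.1, 219.7] 0.6
top tab_edge [274.0, 216.4] 0.91
top tab_edge [241.4, 339.0] 0.86
top tab_edge [142.7, 228.4] 0.83
top tab_edge [194.8, 267.5] 0.75
top drawer_knob [224.7, 273.0] 0.86
top drawer_knob [287.5, 221.4] 0.47
top tumbler_left [197.8, 231.1] 0.56
top rum_bottle [219.7, 174.9] 0.94
top carafe [199.7, 456.4] 0.86
```

View pics/scene0.png

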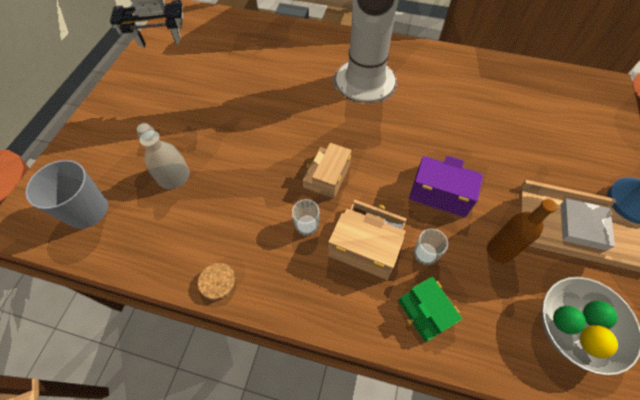

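View pics/top0.png

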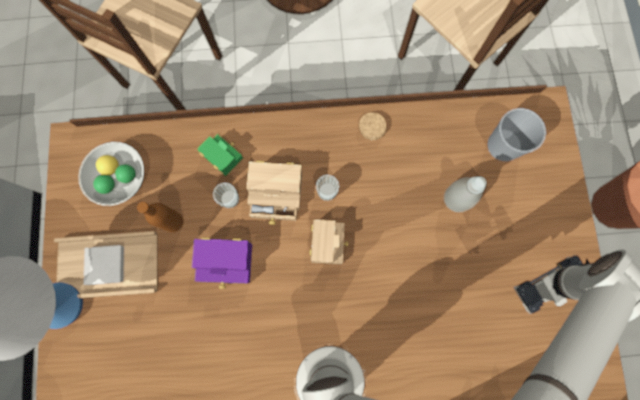

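Caddy candidates in the top view, as [row, col]:
- Large pale one at (188,274), with its drawer out.
- Small pale one at (242,328).
- Purple one at (260,222).
- Green one at (153,220).

Green and purple are excluded, and the large pale one is the bigger of the other two, so it should be the target. I'll confirm that in a crop and then measure.

```bash
python3 - <<'E'
from h import *
a=cv2.imread('pics/top0.png')[140:290,180:360];b=cv2.imread('pics/scene0.png')[140:290,290:470]
cv2.imwrite('pics/crop0.png',np.hstack([cv2.resize(a,(400,333),interpolation=2),cv2.resize(b,(400,333),interpolation=2)]))
T=camera_model('top');S=camera_model('scene')
print('hinge',w(T,162,271.6,.09),w(S,256.5,359.4,.09))
print('tab',w(T,194.8,267.5,.105),w(S,217.6,373.6,.105))
print('knob',w(T,224.7,273,.025),w(S,205,380.6,.025))
print('orig',w(T,186.1,279.5,0),w(S,248.3,364.2,0))
d=np.load('pics/top0.npy')
for r,c in [(188,274),(165,252),(165,298),(189,250),(189,298),(190,275),(211,275),(217,250),(217,297),(242,325),(187,226),(185,327)]:
    print(r,c,w(T,r,c,depth=d[r,c]))
E
```

```text
hinge [0.71382743 0.13768346 0.09      ] [0.70740771 0.12541583 0.09      ]
tab [0.60027931 0.15472848 0.105     ] [0.60048071 0.13801285 0.105     ]
knob [0.51512965 0.15034429 0.025     ] [0.51329527 0.15050245 0.025     ]
orig [0.65295482 0.12360544 0.        ] [0.64495908 0.13289983 0.        ]
188 274 [0.62269399 0.13332515 0.09897327]
165 252 [0.7066237  0.20193999 0.09574566]
165 298 [0.6924772  0.05075905 0.10475754]
189 250 [0.62831047 0.21303578 0.08666131]
189 298 [0.61399493 0.05606462 0.09720605]
190 275 [0.61512286 0.13016699 0.10172525]
211 275 [0.5634472  0.14232727 0.01405221]
217 250 [ 5.51725179e-01  2.30337513e-01 -2.66904145e-04]
217 297 [0.53900545 0.06945725 0.00425518]
242 325 [ 0.43865779 -0.01849121  0.07404503]
187 226 [0.6508689  0.29935488 0.04887682]
185 327 [ 0.64146703 -0.04090611  0.01237717]
```

View pics/crop0.png

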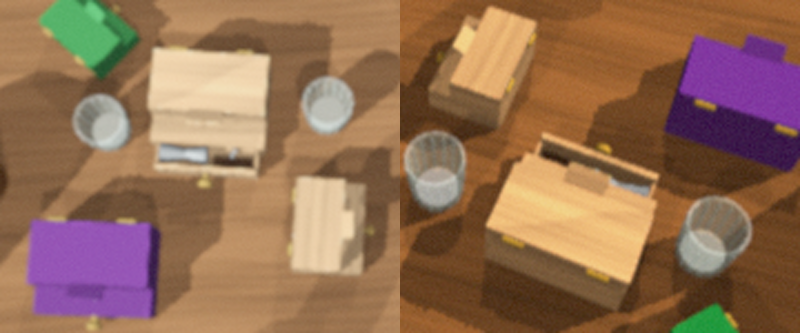

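The crop confirms it: the large pale caddy has its drawer out and stands between the two tumblers. Next is a point-cloud fit for its yaw and centre.

```bash
cat >> h.py <<'E'
def cloud(n,d,r0,r1,c0,c1):
    cm=camera_model(n)
    P=[];
    for r in range(r0,r1):
        for c in range(c0,c1):
            if d[r,c]>0:P.append(w(cm,r,c,depth=float(d[r,c])))
    return np.array(P)
E
python3 - <<'E'
from h import *
def fit(P,lo,hi,name):
    Q=P[(P[:,2]>lo)&(P[:,2]<hi)]
    m=cv2.minAreaRect((Q[:,:2]*1000).astype(np.float32));print(name,len(Q),m)
P=cloud('top',np.load('pics/top0.npy'),150,225,244,306)
fit(P,.075,.125,'lid top')
fit(P,.03,.125,'all top')
P=cloud('scene',np.load('pics/scene0.npy'),195,280,325,412)
fit(P,.085,.125,'lid scene')
im=cv2.imread('pics/top0.png')[150:235,235:312];cv2.imwrite('pics/z0.png',cv2.resize(im,None,fx=7,fy=7,interpolation=2))
o=get_obs()
R=cv2.Rodrigues(np.array(camera_model('wrist')['rvec'],float))[0];t=camera_model('wrist')['tvec'];print('wristcam',-R.T@np.ravel(t),R)
from scipy.spatial.transform import Rotation as Ro
q=o['eef_rot'];print(Ro.from_quat([q[1],q[2],q[3],q[0]]).as_matrix().round(3))
E
```

```text
lid top 1575 ((653.8925170898438, 134.1082000732422), (170.4497833251953, 117.56647491455078), 81.7676010131836)
all top 2547 ((615.375, 139.59657287597656), (170.61669921875, 195.37930297851562), 81.7676010131836)
lid scene 2571 ((653.0703125, 132.455322265625), (170.0370330810547, 117.66382598876953), 81.7661361694336)
wristcam [ 0.3238173  -0.56840382  0.38516937] [[ 3.89477944e-01 -9.21035721e-01  3.62746098e-04]
 [-8.83679184e-01 -3.73569915e-01  2.82057829e-01]
 [-2.59649825e-01 -1.10175854e-01 -9.59397337e-01]]
[[ 0.921  0.389  0.   ]
 [ 0.389 -0.921 -0.   ]
 [ 0.     0.    -1.   ]]
```

View pics/z0.png

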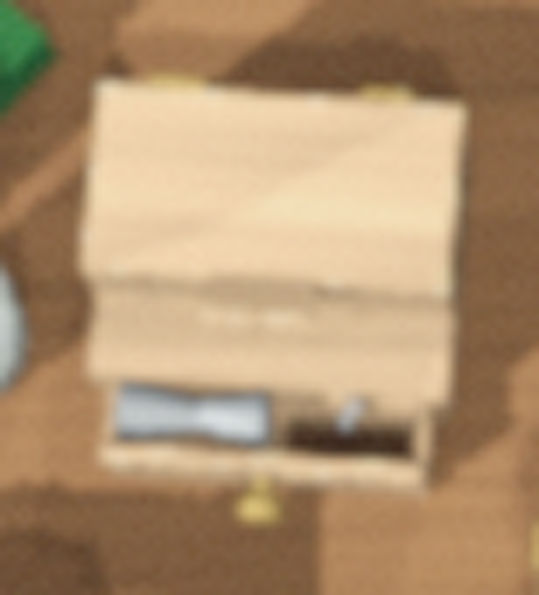

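```bash
python3 - <<'E'
from h import *
d=np.load('pics/top0.npy')
def f(n,r0,r1,c0,c1,lo,hi=.3):
    P=cloud('top',d,r0,r1,c0,c1);Q=P[(P[:,2]>lo)&(P[:,2]<hi)]
    b=cv2.boxPoints(cv2.minAreaRect((Q[:,:2]*1000).astype(np.float32)));print(n,b.round().tolist(),np.percentile(Q[:,2],[50,98]).round(3))
f('purple',232,285,190,254,.02);f('small',216,268,308,352,.02)
f('tumL',180,210,212,240,.02);f('tumR',173,202,313,342,.02);f('bottle',195,235,135,185,.02);f('carafe',170,215,440,490,.02,.35)
P=cloud('top',d,205,230,244,306)
u=np.array([.990,-.143]);v=np.array([.143,.990]);o=np.array([.639,.1354])
q=np.c_[(P[:,:2]-o)@u,(P[:,:2]-o)@v,P[:,2]]
for lo,hi in[(.03,.06),(.012,.04)]:
    s=q[(q[:,2]>lo)&(q[:,2]<hi)&(abs(q[:,1])<.03)];print(lo,np.percentile(s[:,0],[0,1,3,5]).round(4))
s=q[(q[:,0]<-.11)&(q[:,2]>.008)&(q[:,2]<.05)&(abs(q[:,1])<.03)];print('knob',s.mean(0),s.min(0),s.max(0))
E
```

```text
purple [[323.0, 240.0], [466.0, 225.0], [483.0, 397.0], [340.0, 412.0]] [0.097 0.107]
small [[368.0, -84.0], [501.0, -100.0], [515.0, 20.0], [382.0, 36.0]] [0.076 0.085]
tumL [[568.0, 300.0], [615.0, 247.0], [670.0, 295.0], [623.0, 349.0]] [0.068 0.093]
tumR [[580.0, -70.0], [652.0, -80.0], [662.0, -8.0], [590.0, 2.0]] [0.069 0.093]
bottle [[460.0, 581.0], [540.0, 442.0], [598.0, 476.0], [518.0, 615.0]] [0.163 0.265]
carafe [[496.0, -469.0], [537.0, -540.0], [625.0, -489.0], [584.0, -418.0]] [0.122 0.229]
0.03 [-0.1217 -0.121  -0.12   -0.1178]
0.012 [-0.1218 -0.1216 -0.1209 -0.1203]
knob [-0.11810268 -0.00087808  0.03078528] [-0.13162714 -0.02886789  0.0080814 ] [-0.11000384  0.01048196  0.04119162]
```

Call:
drive_tool(deltas=[0, 0, -60, 8, 0, 0, -100, 16, 0, 0, -100, 24, 0, 0, -100, 31, 0, 0, -100, 31], jaw=1, grip_force=10)

```text
time_s: 1.42
tool_pos: [0.2531, -0.5986, 0.3379]
eef_rot: [0.0, 0.998, -0.07, -0.0]
contact_force: [-0.5, -0.2, 0.6]
finger_gap: 0.0466
```

Call:
drive_tool(deltas=[7, -40, 0, 0, 15, -90, 0, 0, 23, -140, 0, 0, 31, -190, 0, 0, 40, -240, 0, 0, 48, -290, 0, 0, 56, -340, 0, 0, 64, -390, 0, 0, 73, -440, 0, 0, 81, -490, 0, 0, 89, -540, 0, 0, 89, -540, 0, 0])

```text
time_s: 2.92
tool_pos: [0.4181, -0.0725, 0.3382]
eef_rot: [0.0, 0.998, -0.065, 0.001]
contact_force: [0.0, 0.0, -0.3]
finger_gap: 0.0004
```

Call:
drive_tool(deltas=[8, -45, 0, 2, 16, -95, 0, 4, 25, -145, 0, 6, 34, -195, 0, 8, 42, -237, 0, 8, 42, -237, 0, 8, 42, -237, 0, 8])

```text
time_s: 3.8
tool_pos: [0.4921, 0.1506, 0.3372]
eef_rot: [0.001, 0.99, -0.14, -0.0]
contact_force: [0.0, -0.6, -0.5]
finger_gap: 0.0001
```

```bash
python3 - <<'E'
from h import *
o=get_obs();cm=camera_model('wrist');print(o['tool_pos'],o['eef_rot'])
im,d=snap('wrist','w1')
for k,z in(('tab_edge',.105),('drawer_knob',.025),('caddy_hinge',.09),('caddy',0)):
    for r in place_of('wrist',k)[:3]: print(k,r['pixel'],r['conf'],w(cm,*r['pixel'],z=z))
E
```

```text
[0.49206218 0.15063546 0.33721936] [ 5.50169713e-04  9.90176912e-01 -1.39818288e-01 -4.77062237e-04]
tab_edge [163.3, 518.9] 0.9 [ 0.43900224 -0.05298299  0.105     ]
tab_edge [69.8, 300.4] 0.75 [0.59509433 0.1468861  0.105     ]
tab_edge [14.6, 441.3] 0.46 [6.06674384e-01 3.11060792e-04 1.05000000e-01]
drawer_knob [137.6, 318.0] 0.62 [0.51664844 0.15291338 0.025     ]
caddy_hinge [167.6, 438.9] 0.73 [0.45414702 0.02857622 0.09      ]
caddy_hinge [223.3, 198.5] 0.73 [0.46687082 0.31290338 0.09      ]
caddy_hinge [180.6, 81.4] 0.22 [0.55313974 0.424889   0.09      ]
caddy [34.2, 300.4] 0.89 [0.64370473 0.13902553 0.        ]
caddy [239.9, 233.9] 0.76 [ 4.05786707e-01  3.14073824e-01 -5.55111512e-17]
caddy [154.4, 460.3] 0.62 [ 0.43860211 -0.02659193  0.        ]
```

View pics/w1.png

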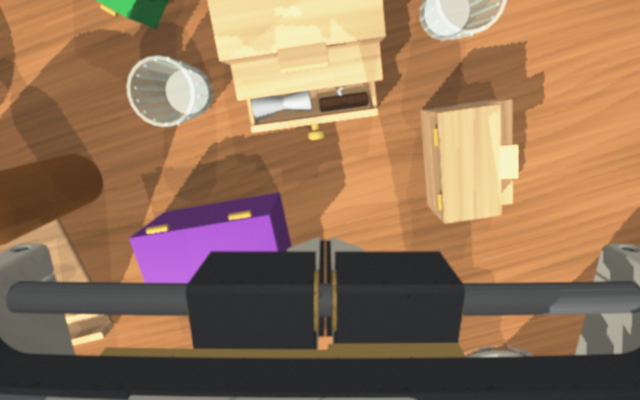

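Call:
drive_tool(deltas=[3, 0, 30, 0, 3, 0, 70, 0, 3, 0, 110, 0, 3, 0, 150, 0, 3, 0, 190, 0, 3, 0, 220, 0, 3, 0, 250, 0, 3, 0, 275, 0, 3, 0, 295, 0, 3, 0, 307, 0, 3, 0, 307, 0, 3, 0, 307, 0])

```text
time_s: 5.55
tool_pos: [0.4956, 0.1514, 0.0315]
eef_rot: [-0.0, 0.99, -0.14, 0.001]
contact_force: [0.0, -0.3, -0.6]
finger_gap: 0.0004
```

```bash
python3 - <<'E'
from h import *
o=get_obs();print(o['tool_pos'],o['eef_rot'],o['contact_force'])
snap('wrist','w2')
E
```

```text
[0.49564096 0.15137349 0.03145984] [-2.81510383e-04  9.90142728e-01 -1.40060594e-01  5.73051247e-04] [ 0.01361643 -0.30554325 -0.64040202]
```

View pics/w2.png

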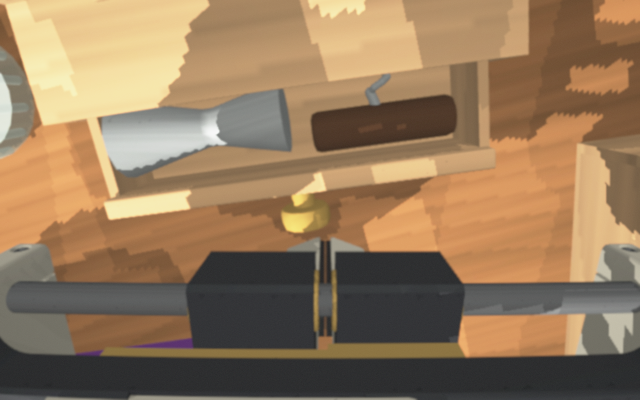

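Call:
drive_tool(deltas=[4, -3, 0, 0, 8, -4, 0, 0, 12, -5, 0, 0, 16, -5, 0, 0, 20, -6, 0, 0, 24, -6, 0, 0, 28, -7, 0, 0, 32, -7, 0, 0, 36, -8, 0, 0, 39, -8, 0, 0, 42, -9, 0, 0, 42, -9, 0, 0])

```text
time_s: 7.1
tool_pos: [0.5383, 0.148, 0.0308]
eef_rot: [0.0, 0.99, -0.14, 0.0]
contact_force: [-0.3, -0.5, -0.4]
finger_gap: 0.0004
```

```bash
python3 - <<'E'
from h import *
o=get_obs();print(o['tool_pos'],o['eef_rot'],o['contact_force'])
snap('wrist','w3')
E
```

```text
[0.53825274 0.1480492  0.03075506] [ 2.88389461e-05  9.90130674e-01 -1.40147058e-01  2.21103137e-04] [-0.33287294 -0.45772865 -0.41960776]
```

View pics/w3.png

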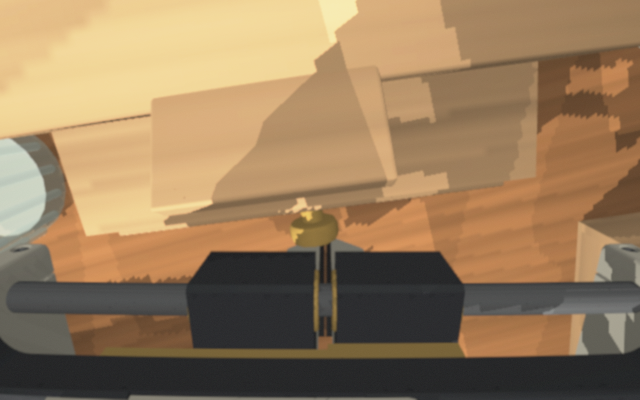

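The image shows the drawer nearly flush, with the knob at about (228,315). I'll creep forward until the force rises.

Call:
drive_tool(deltas=[1, 0, 0, 0, 2, 0, 0, 0, 3, 0, 0, 0, 3, 0, 0, 0])

```text
time_s: 7.65
tool_pos: [0.5408, 0.1476, 0.0308]
eef_rot: [-0.0, 0.99, -0.14, 0.0]
contact_force: [-0.9, 0.6, -0.2]
finger_gap: 0.0006
```

Call:
drive_tool(deltas=[1, 0, 0, 0, 2, 0, 0, 0, 2, 0, 0, 0])

```text
time_s: 8.02
tool_pos: [0.5426, 0.147, 0.0307]
eef_rot: [-0.0, 0.99, -0.14, -0.0]
contact_force: [-0.9, 0.5, 1.0]
finger_gap: 0.0003
```

Call:
drive_tool(deltas=[1, 0, 0, 0, 2, 0, 0, 0, 2, 0, 0, 0])

```text
time_s: 8.4
tool_pos: [0.543, 0.1469, 0.0306]
eef_rot: [0.0, 0.99, -0.14, -0.001]
contact_force: [-5.1, 2.8, 3.9]
finger_gap: 0.0004
```

Call:
drive_tool(deltas=[1, 0, 0, 0, 2, 0, 0, 0, 2, 0, 0, 0])

```text
time_s: 8.78
tool_pos: [0.5432, 0.1469, 0.0305]
eef_rot: [0.001, 0.99, -0.139, -0.003]
contact_force: [-9.7, 3.2, 7.8]
finger_gap: 0.0006
```

```bash
python3 - <<'E'
from h import *
o=get_obs();print(o['tool_pos'],o['eef_rot'],o['contact_force'])
snap('wrist','w4')
E
```

```text
[0.54319752 0.1469215  0.0305401 ] [ 5.17481494e-04  9.90280677e-01 -1.39058791e-01 -2.56244140e-03] [-9.67865907  3.1739972   7.83766293]
```

View pics/w4.png

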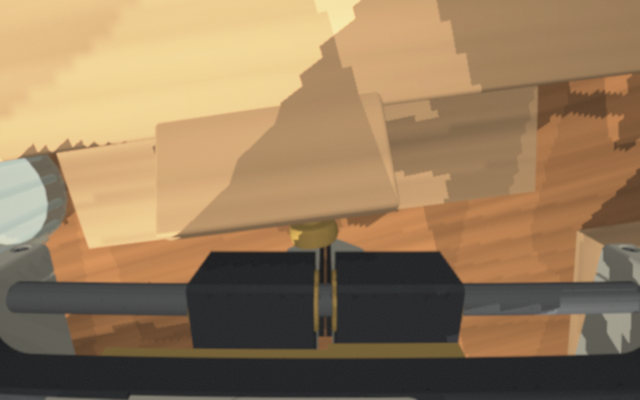

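The tool stalled with the force rising to about 10 N, at the spot expected for the home position, so the drawer is home. I'll back off, rise, and align with the caddy.

Call:
drive_tool(deltas=[-8, 1, 0, 0, -18, 2, 0, 0, -20, 3, -20, 0, -20, 3, -45, -4, -20, 3, -65, -8, -20, 3, -65, -8, -20, 3, -65, -8])

```text
time_s: 9.7
tool_pos: [0.5266, 0.1479, 0.0959]
eef_rot: [0.0, 0.997, -0.071, 0.0]
contact_force: [-0.6, 0.5, -0.1]
finger_gap: 0.0005
```

```bash
python3 - <<'E'
from h import *
o=get_obs();print(o['tool_pos'],o['eef_rot'],o['contact_force'])
cm=camera_model('wrist');im,d=snap('wrist','w5')
for k,z in(('tab_edge',.105),('drawer_knob',.025)):
    for r in place_of('wrist',k)[:2]: print(k,r['pixel'],r['conf'],w(cm,*r['pixel'],z=z))
cm=camera_model('top');im,d=snap('top','top1')
P=cloud('top',d,150,200,244,306);Q=P[(P[:,2]>.075)&(P[:,2]<.125)&(P[:,0]>.57)]
print(cv2.minAreaRect((Q[:,:2]*1000).astype(np.float32)))
cv2.imwrite('pics/z1.png',cv2.resize(im[150:235,225:332,::-1],None,fx=7,fy=7,interpolation=2))
E
```

```text
[0.52655472 0.14794479 0.095878  ] [ 1.54249138e-04  9.97440942e-01 -7.14945492e-02  2.70924412e-04] [-0.59924446  0.53217921 -0.05912295]
tab_edge [112.3, 310.3] 0.96 [0.59680981 0.14407584 0.105     ]
drawer_knob [172.7, 322.5] 0.83 [0.55625239 0.14580819 0.025     ]
((664.5433959960938, 132.983154296875), (170.73570251464844, 97.48419952392578), 81.996826171875)
```

View pics/w5.png

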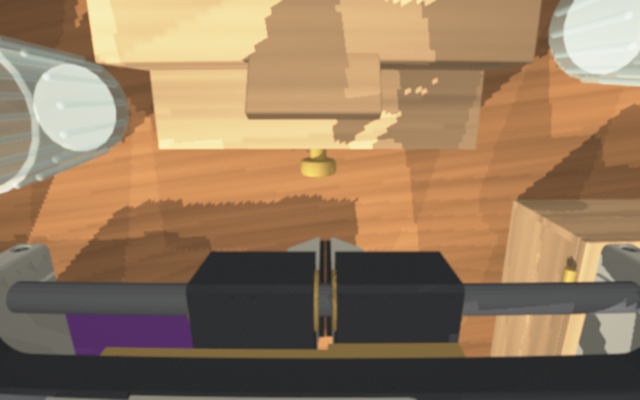

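View pics/z1.png

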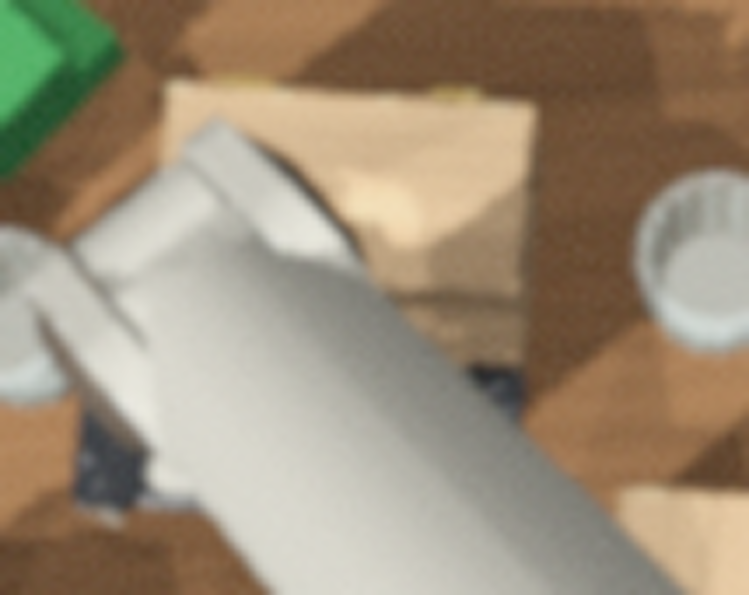

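Drawer is flush and the knob sits at (173,322) in the wrist view. Before the lid swings I want the height of the arm links above it.

```bash
python3 - <<'E'
from h import *
d=np.load('pics/top1.npy')
P=cloud('top',d,150,225,225,332)
Q=P[(P[:,2]>.12)]
t=np.array([.5266,.148])
for lo in np.arange(.1,.8,.05):
    s=Q[(Q[:,2]>=lo)&(Q[:,2]<lo+.05)]
    if len(s): print(round(lo,2),len(s),s[:,:2].min(0).round(3),s[:,:2].max(0).round(3))
im,d=snap('scene','scene1')
E
```

```text
0.15 193 [0.502 0.052] [0.553 0.246]
0.2 10 [0.497 0.186] [0.512 0.199]
0.25 9 [0.498 0.188] [0.505 0.2  ]
0.4 1 [0.47  0.162] [0.47  0.162]
0.45 493 [0.472 0.091] [0.585 0.207]
0.5 775 [0.434 0.069] [0.562 0.188]
0.55 645 [0.424 0.036] [0.502 0.139]
0.6 578 [0.408 0.011] [0.461 0.108]
0.65 118 [0.407 0.014] [0.421 0.068]
```

View pics/scene1.png

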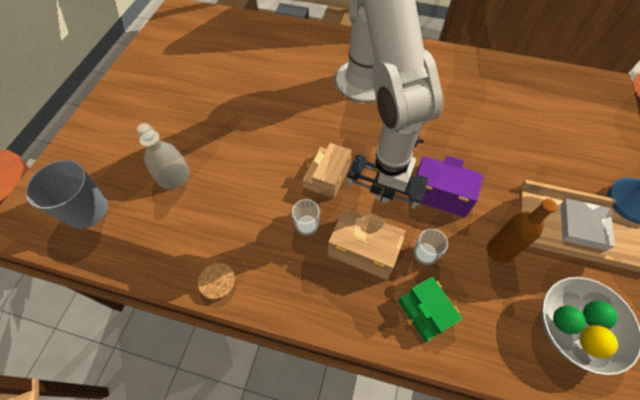

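Call:
drive_tool(deltas=[8, -1, 0, 0, 18, -2, 0, 0, 30, -3, 0, 0, 40, -3, 0, 0, 48, -3, 0, 0, 52, -3, 0, 0, 52, -3, 0, 0])

```text
time_s: 10.82
tool_pos: [0.5784, 0.144, 0.0957]
eef_rot: [-0.0, 0.998, -0.071, -0.0]
contact_force: [-0.9, -0.2, 0.3]
finger_gap: 0.0008
```

```bash
python3 - <<'E'
from h import *
o=get_obs();print(o['tool_pos'],o['eef_rot'],o['contact_force'])
snap('wrist','w6')
E
```

```text
[0.57841666 0.14402795 0.09565673] [-1.50639438e-05  9.97501582e-01 -7.06440964e-02 -6.96562906e-05] [-0.87651882 -0.16002844  0.32282988]
```

View pics/w6.png

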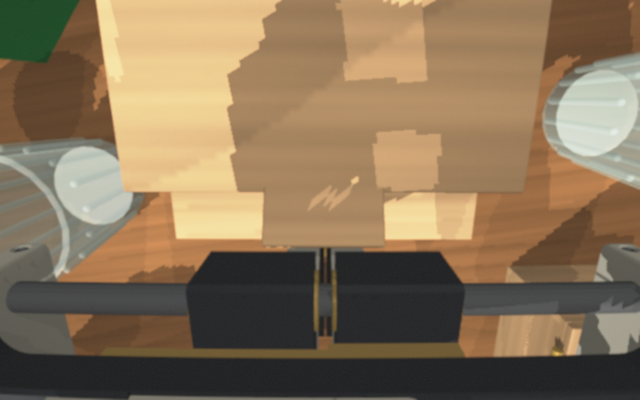

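The tab spans cols 262-385 at row 245, just ahead of the fingers. I'll creep forward to touch it.

Call:
drive_tool(deltas=[2, 0, 0, 0, 4, 0, 0, 0, 6, 0, 0, 0, 6, 0, 0, 0])

```text
time_s: 11.38
tool_pos: [0.5826, 0.1435, 0.0956]
eef_rot: [0.0, 0.998, -0.07, -0.002]
contact_force: [-5.4, -0.1, 3.9]
finger_gap: 0.0004
```

Call:
drive_tool(deltas=[1, 0, 0, 0, 2, 0, 0, 0, 3, 0, 0, 0, 3, 0, 0, 0])

```text
time_s: 11.88
tool_pos: [0.5829, 0.1435, 0.0954]
eef_rot: [0.001, 0.998, -0.07, -0.004]
contact_force: [-12.2, 0.4, 9.4]
finger_gap: 0.0003
```

Call:
drive_tool(deltas=[-2, 0, -3, 0, -2, 0, -7, 0, -1, 0, -11, 0, 0, 0, -15, 0, 2, 0, -19, 0, 3, 0, -22, 0, 3, 0, -22, 0])

```text
time_s: 12.75
tool_pos: [0.5881, 0.1427, 0.1175]
eef_rot: [0.0, 0.998, -0.07, -0.002]
contact_force: [-8.5, 1.6, 2.3]
finger_gap: 0.0003
```

```bash
python3 - <<'E'
from h import *
o=get_obs();print(o['tool_pos'],o['eef_rot'],o['contact_force'])
snap('wrist','w7')
im,d=snap('scene','scene2');cv2.imwrite('pics/z2.png',cv2.resize(im[130:290,290:470,::-1],None,fx=4,fy=3.5,interpolation=2))
E
```

```text
[0.5880647  0.14274657 0.11752575] [ 3.98980984e-04  9.97525985e-01 -7.02673346e-02 -2.06186109e-03] [-8.53885705  1.63010312  2.27957086]
```

View pics/w7.png

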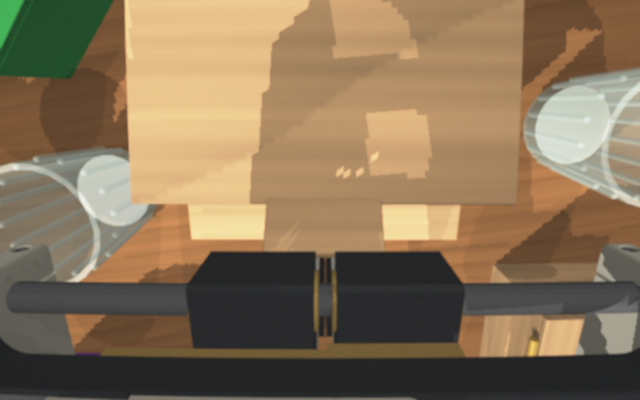

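View pics/z2.png

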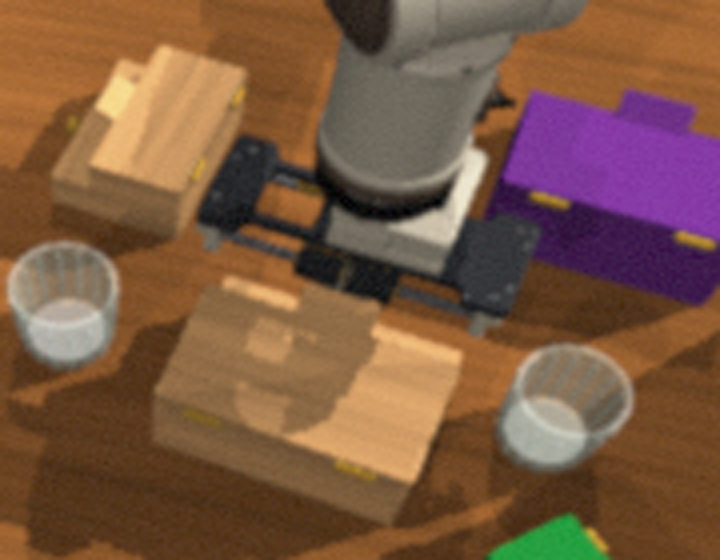

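The lid front's width in the wrist view barely changed (400 to 390 px) while the tool rose 22 mm, so the lid is rising with it at about 0.2 rad. I'll continue along the arc.

Call:
drive_tool(deltas=[1, 0, -5, 0, 3, 0, -10, 0, 5, 0, -15, 0, 8, 0, -20, 0, 11, 0, -25, 0, 14, 0, -29, 0, 18, 0, -33, 0, 21, 0, -37, 0, 21, 0, -37, 0])

```text
time_s: 13.98
tool_pos: [0.6117, 0.1395, 0.1558]
eef_rot: [-0.0, 0.997, -0.071, 0.001]
contact_force: [-4.2, 1.1, 3.1]
finger_gap: 0.0003
```

```bash
python3 - <<'E'
from h import *
o=get_obs();print(o['tool_pos'],o['eef_rot'],o['contact_force'])
snap('wrist','w8')
im,d=snap('scene','scene3');cv2.imwrite('pics/z3.png',cv2.resize(im[130:290,290:470,::-1],None,fx=4,fy=3.5,interpolation=2))
E
```

```text
[0.61174016 0.13953663 0.15581564] [-1.53142735e-04  9.97498929e-01 -7.06777620e-02  7.19701358e-04] [-4.24654934  1.10644865  3.1071091 ]
```

View pics/w8.png

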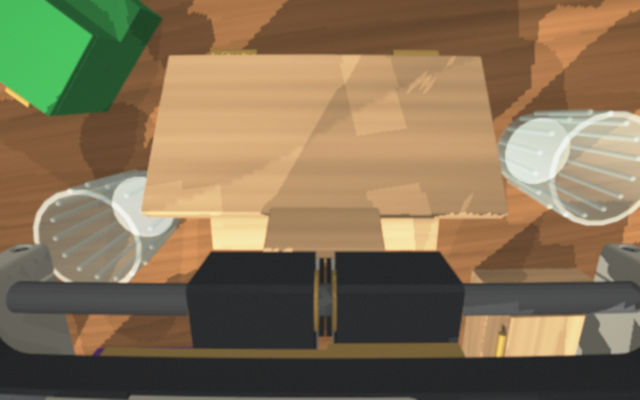

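View pics/z3.png

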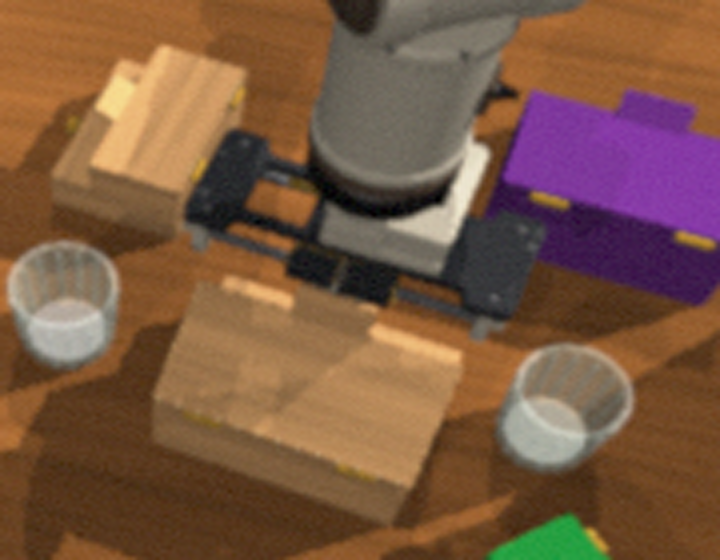

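```bash
cat >> h.py <<'E'
def lidang(f):
    cm=camera_model('wrist');d=np.load('pics/'+f+'.npy');P=cloud('wrist',d[::4,::4],0,0,0,0) if 0 else None
    L=[]
    for r in range(0,250,5):
        for c in range(140,520,10):
            if d[r,c]>0:L.append(w(cm,r,c,depth=float(d[r,c])))
    P=np.array(L);u=np.array([.990,-.143]);v=np.array([.143,.990]);o=np.array([.639,.1354])
    return np.c_[(P[:,:2]-o)@u,(P[:,:2]-o)@v,P[:,2]]
E
python3 - <<'E'
from h import *
q=lidang('w8');s=q[(abs(q[:,1])<.07)]
for a in np.arange(-.07,.09,.01):
    t=s[(s[:,0]>=a)&(s[:,0]<a+.01)]
    if len(t):print(a.round(2),len(t),np.percentile(t[:,2],[5,50,95]).round(3))
E
```

```text
-0.07 6 [0.051 0.051 0.052]
-0.06 12 [0.051 0.052 0.053]
-0.05 21 [0.051 0.052 0.053]
-0.02 11 [0.167 0.167 0.168]
-0.01 137 [0.146 0.151 0.165]
0.0 149 [0.139 0.142 0.147]
0.01 132 [0.133 0.136 0.139]
0.02 143 [0.125 0.128 0.132]
0.03 112 [0.118 0.121 0.124]
0.04 110 [0.111 0.114 0.117]
0.05 107 [0.104 0.108 0.11 ]
0.06 103 [0.096 0.1   0.103]
0.07 8 [0.091 0.092 0.092]
0.08 38 [-0.002 -0.     0.001]
```

Depth gives a slope of about 0.61 rad, and the ledge hasn't moved. I'll carry on through upright.

Call:
drive_tool(deltas=[4, 0, -4, 0, 8, 0, -8, 0, 12, 0, -12, 0, 16, 0, -15, 0, 21, 0, -18, 0, 25, 0, -21, 0, 30, 0, -24, 0, 35, 0, -27, 0, 40, 0, -29, 0, 46, 0, -30, 0, 52, 0, -30, 0, 58, 0, -30, 0])

```text
time_s: 15.58
tool_pos: [0.6693, 0.1314, 0.187]
eef_rot: [0.0, 0.998, -0.071, 0.001]
contact_force: [-6.3, -1.3, 16.5]
finger_gap: 0.0002
```

Call:
drive_tool(deltas=[6, 0, 0, 0, 12, 0, 0, 0, 18, 0, 0, 0, 24, 0, 0, 0, 30, 0, 0, 0, 35, 0, 0, 0, 40, 0, 0, 0, 45, 0, 0, 0, 45, 0, 0, 0])

```text
time_s: 16.7
tool_pos: [0.7169, 0.1245, 0.1879]
eef_rot: [-0.001, 0.997, -0.071, 0.004]
contact_force: [2.9, -1.3, 8.4]
finger_gap: 0.0007
```

```bash
python3 - <<'E'
from h import *
o=get_obs();print(o['tool_pos'],o['eef_rot'],o['contact_force'])
snap('wrist','w9')
im,d=snap('scene','scene4');cv2.imwrite('pics/z4.png',cv2.resize(im[130:290,290:470,::-1],None,fx=4,fy=3.5,interpolation=2))
E
```

```text
[0.71694152 0.12447669 0.18794724] [-6.10542139e-04  9.97447782e-01 -7.12763172e-02  4.15153456e-03] [ 2.94715805 -1.33552379  8.3633943 ]
```

View pics/w9.png

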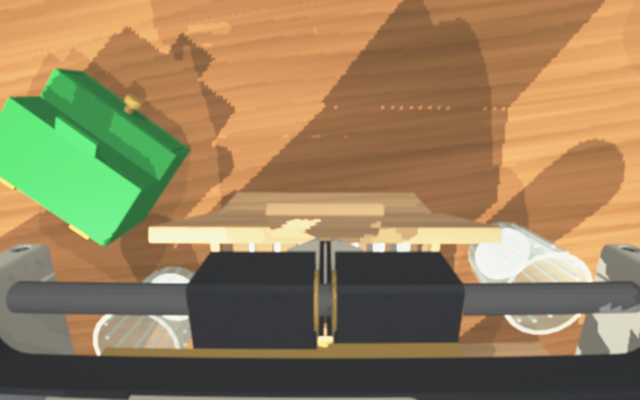

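View pics/z4.png

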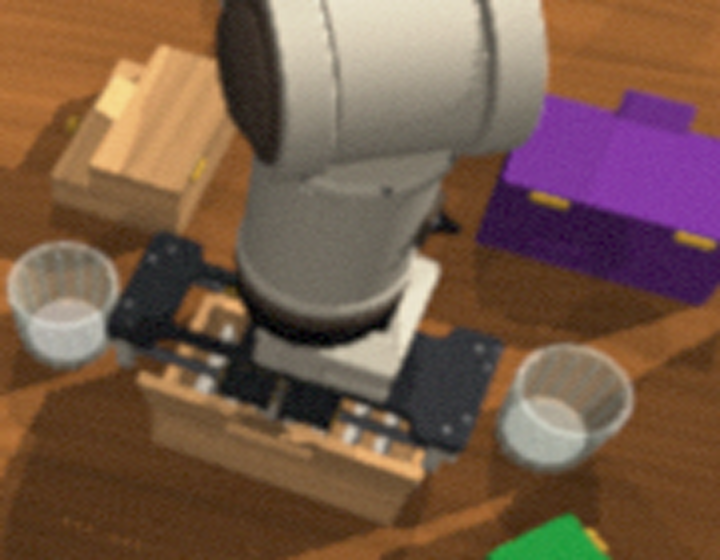

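The lid is past upright and leaning back. I'll back off gently and then rise away.

Call:
drive_tool(deltas=[-3, 0, 0, 0, -7, 0, 0, 0, -12, 0, 0, 0, -18, 0, 0, 0, -18, 0, 0, 0])

```text
time_s: 17.42
tool_pos: [0.6996, 0.1271, 0.1903]
eef_rot: [-0.001, 0.997, -0.071, 0.005]
contact_force: [1.4, -2.6, 15.8]
finger_gap: 0.0002
```

```bash
python3 - <<'E'
from h import *
o=get_obs();print(o['tool_pos'],o['eef_rot'],o['contact_force'])
snap('wrist','w10')
E
```

```text
[0.69957873 0.127076   0.19029139] [-5.32642555e-04  9.97447259e-01 -7.11964900e-02  5.45360329e-03] [ 1.44497011 -2.55754294 15.84715025]
```

View pics/w10.png

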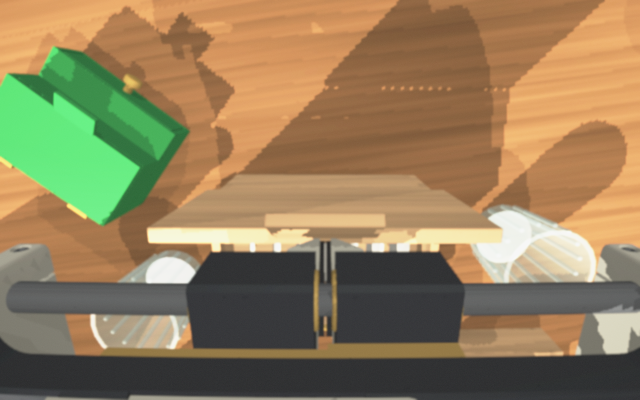

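```bash
python3 - <<'E'
from h import *
cm=camera_model('wrist');
for f in('w9','w10'):
    d=np.load('pics/'+f+'.npy')
    u=np.array([.990,-.143]);o=np.array([.639,.1354])
    for c in (170,230,250,325,400,480):
        print(f,c)
        for r in range(180,262,6):
            if d[r,c]>0:
                p=w(cm,r,c,depth=float(d[r,c]));print('  ',r,((p[:2]-o)@u).round(3),p[2].round(3),end='')
        print()
E
```

```text
w9 170
   180 0.061 0.005   186 0.055 0.003   192 0.049 0.003   198 0.043 0.003   204 0.037 0.003   210 0.03 0.002   216 0.024 0.003   222 0.074 0.163   228 0.077 0.178   234 0.074 0.178   240 0.071 0.18   246 -0.008 0.002   252 -0.015 0.002   258 -0.022 0.003
w9 230
   180 0.061 0.003   186 0.055 0.004   192 0.049 0.002   198 0.043 0.003   204 0.049 0.044   210 0.048 0.059   216 0.063 0.12   222 0.072 0.157   228 0.077 0.178   234 0.074 0.179   240 0.072 0.18   246 0.018 0.064   252 0.097 0.251   258 0.097 0.255
w9 250
   180 0.061 0.002   186 0.055 0.003   192 0.049 0.004   198 0.049 0.024   204 0.049 0.044   210 0.049 0.06   216 0.063 0.12   222 0.073 0.157   228 0.077 0.178   234 0.074 0.179   240 0.072 0.18   246 0.028 0.085   252 0.098 0.253   258 0.097 0.255
w9 325
   180 0.061 0.004   186 0.055 0.004   192 0.049 0.003   198 0.049 0.023   204 0.094 0.195   210 0.092 0.196   216 0.089 0.197   222 0.085 0.194   228 0.081 0.188   234 0.076 0.182   240 0.072 0.18   246 0.069 0.182   252 0.066 0.182   258 0.063 0.182
w9 400
   180 0.061 0.002   186 0.055 0.002   192 0.049 0.002   1
[... 1285 characters left out ...]
0.075 0.119   204 0.076 0.134   210 0.077 0.148   216 0.09 0.2   222 0.088 0.2   228 0.085 0.201   234 0.078 0.189   240 0.071 0.179   246 0.069 0.181   252 0.066 0.182   258 0.064 0.183
w10 400
   180 0.066 0.024   186 0.066 0.047   192 0.074 0.099   198 0.075 0.117   204 0.076 0.133   210 0.076 0.146   216 0.077 0.159   222 0.077 0.17   228 0.077 0.179   234 0.075 0.181   240 0.072 0.18   246 0.023 0.074   252 0.098 0.252   258 0.097 0.255
w10 480
   180 0.061 0.001   186 0.054 -0.0   192 0.049 0.001   198 0.043 0.002   204 0.037 0.002   210 0.03 0.0   216 0.077 0.159   222 0.077 0.17   228 0.078 0.18   234 0.075 0.18   240 0.072 0.181   246 0.006 0.034   252 0.002 0.039   258 -0.009 0.029
```

The tip is resting on the lid's edge step at the tab root: about 16 N upward, with fingertip z at roughly lid-edge height. Friction is therefore carrying the lid back with the tool, and it is now near 1.6 rad. I'll ease the downward load, push back again, and lift off upward while the lid leans back.

Call:
drive_tool(deltas=[4, 0, -2, 0, 9, 0, -3, 0, 14, 0, -4, 0, 19, 0, -5, 0, 23, 0, -7, 0, 26, 0, -11, 0, 27, 0, -17, 0, 27, 0, -25, 0, 27, 0, -35, 0, 27, 0, -45, 0, 27, 0, -50, 0])

```text
time_s: 18.85
tool_pos: [0.7223, 0.1238, 0.2362]
eef_rot: [-0.0, 0.998, -0.071, 0.001]
contact_force: [-0.6, -0.7, -0.3]
finger_gap: 0.0004
```

```bash
python3 - <<'E'
from h import *
o=get_obs();print(o['tool_pos'],o['eef_rot'],o['contact_force'])
cm=camera_model('wrist');im,d=snap('wrist','w11')
u=np.array([.990,-.143]);oo=np.array([.639,.1354])
for c in (250,400):
    for r in range(180,262,6):
        if d[r,c]>0:
            p=w(cm,r,c,depth=float(d[r,c]));print('  ',r,((p[:2]-oo)@u).round(3),p[2].round(3),end='')
    print()
E
```

```text
[0.72228892 0.1238472  0.236166  ] [-1.79625806e-04  9.97507450e-01 -7.05565613e-02  7.92188637e-04] [-0.55910893 -0.67378092 -0.32019441]
   180 0.07 0.001   186 0.066 0.01   192 0.103 0.172   198 0.1 0.174   204 0.086 0.142   210 0.065 0.091   216 0.047 0.053   222 0.04 0.053   228 0.034 0.053   234 0.027 0.052   240 0.021 0.051   246 0.014 0.052   252 0.121 0.298   258 0.121 0.301
   180 0.071 0.001   186 0.065 0.006   192 0.104 0.173   198 0.1 0.174   204 0.088 0.147   210 0.065 0.091   216 0.06 0.091   222 0.04 0.052   228 0.034 0.051   234 0.028 0.053   240 0.021 0.051   246 0.014 0.051   252 0.121 0.298   258 0.121 0.301
```

View pics/w11.png

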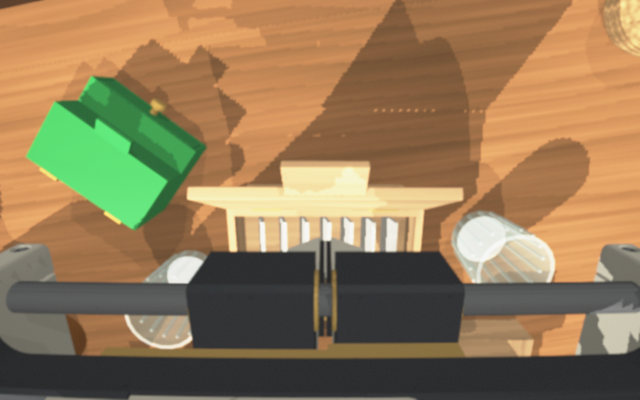

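Released: the lid underside runs from (0.065, 0.091) to (0.100, 0.174), i.e. about 1.95 rad, at its stop. I'll move the arm up and clear, then check.

Call:
drive_tool(deltas=[0, 0, -30, 0, -10, 0, -70, 0, -40, 0, -110, 0, -80, 0, -130, 0, -130, 0, -130, 0, -180, 0, -130, 0, -230, 0, -130, 0, -260, 0, -130, 0, -260, 0, -130, 0])

```text
time_s: 20.02
tool_pos: [0.4626, 0.1609, 0.3653]
eef_rot: [0.001, 0.998, -0.069, 0.001]
contact_force: [1.4, 0.1, 1.0]
finger_gap: 0.0003
```

```bash
python3 - <<'E'
from h import *
o=get_obs();print(o['time_s'],o['tool_pos'],o['contact_force'])
cm=camera_model('wrist');im,d=snap('wrist','w12')
for k,z in(('drawer_knob',.025),('caddy',0),('tumbler_left',0)):
    for r in place_of('wrist',k)[:2]: print(k,r['pixel'],r['conf'],w(cm,*r['pixel'],z=z))
im2,_=snap('scene','scene5')
cv2.imwrite('pics/z5.png',np.hstack([cv2.resize(im[:,:,::-1],(400,250)),cv2.resize(im2[130:290,290:470,::-1],(281,250),interpolation=2)]))
T0=np.load('pics/scene0.npy');T5=np.load('pics/scene5.npy')
a=cv2.imread('pics/scene0.png').astype(int);b=cv2.imread('pics/scene5.png').astype(int)
for n,(r0,r1,c0,c1) in dict(tumR=(198,238,288,324),tumL=(228,268,412,450),bottle=(195,265,485,560),carafe=(120,195,130,195)).items():
    print(n,abs(a-b)[r0:r1,c0:c1].mean().round(2))
E
```

```text
20.025 [0.462559   0.16094399 0.36533782] [1.40459807 0.09432432 0.9644307 ]
drawer_knob [82.7, 326.4] 0.95 [0.55302153 0.14644427 0.025     ]
caddy [14.4, 322.7] 0.79 [0.6395184  0.13919685 0.        ]
caddy [151.3, 458.8] 0.77 [ 0.43432793 -0.0303023   0.        ]
tumbler_left [51.4, 208.4] 0.7 [0.61630309 0.29749922 0.        ]
tumR 6.85
tumL 6.16
bottle 5.51
carafe 12.91
```

View pics/z5.png

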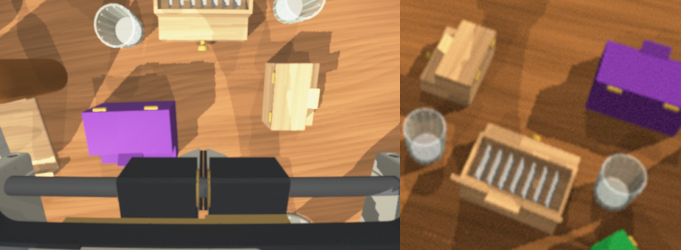

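```bash
python3 - <<'E'
from h import *
snap('scene','scene6')
for k in('carafe','rum_bottle','tumbler_left'): print(k,[(r['pixel'],round(r['conf'],2)) for r in place_of('scene',k)[:2]])
a=cv2.imread('pics/scene0.png')[110:210,110:210];b=cv2.imread('pics/scene6.png')[110:210,110:210]
cv2.imwrite('pics/c6.png',cv2.resize(np.hstack([a,b]),None,fx=4,fy=4))
o=get_obs();print(o['contact_force'],abs(o['joint_vel']).max())
E
```

```text
carafe [([176.2, 171.4], 0.61), ([252.5, 366.6], 0.45)]
rum_bottle [([248.1, 499.2], 0.95), ([223.4, 307.5], 0.63)]
tumbler_left [([252.5, 427.3], 0.64)]
[-0.46846395 -0.19522036 -0.30536188] 0.004497780742577051
```

View pics/c6.png

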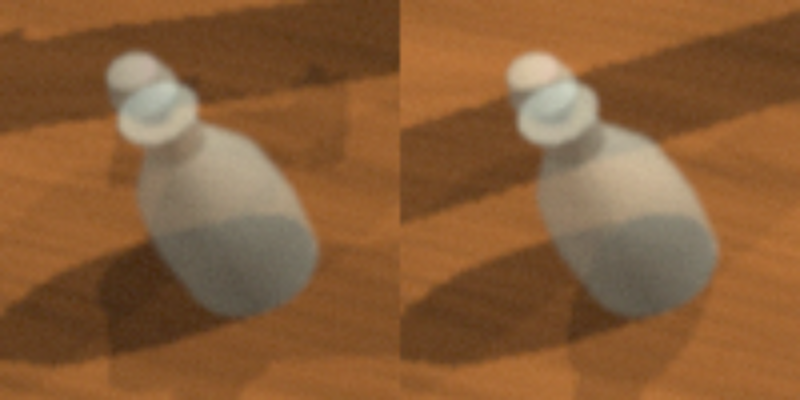

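The carafe is where it was; only the arm's shadow changed. Handing in.

```bash
python3 -c "
from bench import *
print(sign_off())"
```

```text
the job is handed in; nothing more can be done
None
```

The job is handed in: the drawer of the large pale caddy is home and its lid leans back open. No verdict was reported.

I pushed the drawer in by its knob with closed fingers until it stopped hard at about 10 N. Then I lifted the lid at its thumb tab by pushing back and up, past upright, and drew the arm clear at about 20 s of the 48 s allowed.

**Last checks:**
- **Lid:** measured at about 1.97 rad just after release, which matches its stop at 1.95. A later picture shows it still open.
- **Drawer:** flush with the front in the pictures. The knob reads x = 0.553, where about 0.555 is expected.
- **Caddy:** within a few mm of its first estimate, far inside the 40 mm limit.
- **Tumblers, bottle and carafe:** still standing and look unmoved in the pictures. The carafe's image differed more than the others, but a close look showed only a changed shadow. I judged the right tumbler only by eye and a rough image comparison.
- **Arm:** clear of everything and at rest.

**What went wrong on the way:** the fingertip caught on the lid's edge step with about 16 N and pulled the lid forward to about 1.6 rad as I first backed off. I pushed it back again and lifted off upward, and it fell to its stop.

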